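Hold an inspection probe centred in a violin block's bore

TASK

On the violin maker's boring jig, first swing the red-knobbed cam lever all the way round to its stop so that the brass guide slides over the wooden block's bore and locks. Then take the blue-handled inspection probe out of the rack and lower it upright through the guide until its glass tip is about 20 mm down inside the wooden block's bore, never letting the probe touch the jig. Finish still holding it there, steady and centred in the bore, and leave the other tools and things as they are.

Things in the scene. Friction and masses are not known exactly. Their poses are not given: they have to be found in the camera images.
- cam_lever (a joint): angle of the jig's steel cam lever about its vertical pivot, rad: 0 = free, 1.4 = fully locked against its stop; starts near 0 (0 to 0.3) and grows anticlockwise seen from above. It turns stiffly (under 4 N at the knob) and stays where it is left. Turning it pushes the brass guide 16 mm along the jig's +y; only when locked is the guide's hole over the block's bore
- lever_knob (a point): middle of the lever's upright red round knob, 18 mm diameter, standing free from z = 108 mm (top of the flat lever bar) to z = 150 mm; this point is at z = 130 mm, 70 mm from the pivot axis, and nothing else of the jig is higher than 111 mm. It moves with the lever on a horizontal arc
- lever_pivot (a point): point on the lever's vertical pivot axis, at the same height as lever_knob (z = 130 mm, in the air above the steel pivot); the knob circles it anticlockwise
- jig: boring jig fixed on the table: grey base plate 150 x 200 mm, 15 mm thick, two aluminium rails, brass sliding guide, cam lever at its -y end. Origin on the table, straight under the bore of the wooden block; the guide slides along its y axis; z up. The lever pivot is at y = -70 mm. At the lever's start the knob is about 61 mm to -x and 105 mm to -y of the origin
- bore_mouth (a point): centre of the mouth of the bore in the pale wooden block held in the jig: a round vertical hole 20 mm in diameter, 50 mm deep, with its mouth at z = 65 mm and its floor at z = 15 mm; 15 mm of air lie between the block's top and the guide's underside
- guide_mouth (a point): centre of the upper mouth of the guide hole: a round vertical through hole, 20 mm in diameter, in the 20 mm thick brass guide plate (92 x 70 mm), top at z = 100 mm. It stands 13 to 16 mm to the jig's -y of the bore at the start, moves 11 mm per rad of the lever, and stands right above the bore once it is locked
- probe: the inspection probe, 60 to 130 g: straight steel rod 8 mm in diameter and 110 mm long with a glass tip, under a blue round grip 24 mm in diameter and 45 mm tall with a thin white band. Loose; it hangs upright in one of the rack's three holes with the grip's underside resting on the rack at z = 115 mm. Origin at the centre of the grip's underside; z axis up along the rod (grip from 0 to +45 mm, tip at -110 mm)
- probe_tip (a point): end of the probe's glass tip, on the rod's axis 110 mm below the probe's origin
- rack: fixed wooden rack, 80 x 210 mm, top board at z = 115 mm with three 12 mm holes 70 mm apart along its y axis, the middle one over the origin (which lies on the table); holds the probe and two other rods in any order, their grips' tops at z = 160 mm
- awl: rod of the probe's shape and size with a pale wooden grip, standing in the rack; origin as for the probe; leave it
- burnisher: rod of the probe's shape and size with a black grip, standing in the rack; origin as for the probe; leave it
- varnish_jar: closed amber jar, 52 mm diameter, 75 mm tall, origin at the centre of its underside; leave it
- string_tin: round flat steel tin, 84 mm diameter, 22 mm tall, origin at the centre of its underside; leave it
- bridge_blank: pale wooden block 50 x 35 x 30 mm, origin at the centre of its underside; leave it
- screwdriver: red-handled screwdriver about 200 mm long lying on the table along its x axis; leave it
- wood_wedge: brown wooden bar 90 x 22 x 18 mm lying between jig and rack, origin at the centre of its underside; leave it
Not all that is in view belongs to the job. What is shaped like the probe but pink or turquoise is not meant.

How it is judged:
On the way, in this order (a step that is already met when the one before it is completed fails the run):
1. the cam lever is swung to its locked end (value of joint cam_lever above 1.3 rad), for 0.2 s.
2. the probe is drawn up out of the rack in the fingers (height (world z) of probe_tip above 0.12 m and contact force between the fingers and probe above 0.5 N), for 0.1 s.
3. the probe is held upright and centred with its tip inside the block's bore (value of joint cam_lever above 1.3 rad and z of probe_tip in the frame of bore_mouth between -0.04 and -0.008 m and horizontal distance between probe_tip and bore_mouth below 0.004 m and horizontal distance between probe_tip and guide_mouth below 0.004 m and angle between probe's own z axis and vertical below 0.06 rad and contact force between the fingers and probe above 0.5 N), for 0.3 s.
At the end, for the whole second after the job is handed in: The lever is locked (over 1.3 rad); the fingers hold the probe, still and upright within 0.06 rad, its tip 8 to 40 mm below the wooden block's top, inside the bore and within 4 mm of the bore's and guide's axis, touching no part of the jig (all of step 3 and contact force between probe and jig below 0.05 N and linear speed of probe below 0.02 m/s and angular speed of probe below 0.3 rad/s); the arm keeps its last pose, push and grip.
It fails at once if the probe touches the jig (guide, block, bore walls or bore floor) (contact force between probe and jig above 0.2 N).
It fails at once if another tool or thing is moved by more than 30 mm (distance of any of awl, burnisher, varnish_jar, string_tin, bridge_blank, screwdriver, wood_wedge from where it was at the start of the episode above 0.03 m).
It also fails if it takes over 67 s, if anything falls off the work surface, if the arm or the gripper's body presses on something with over 40 N, if the wrist force passes 120 N, or if a joint passes its speed limit or range.

ROBOT

A 7-joint arm with a two-finger parallel gripper is mounted at the origin on the work surface. World frame = base frame: x ahead of the robot, y to its left, z up, the work surface at z = 0. Lengths are in m, angles in rad, forces in N, time in s.
With the tool pointing down it reaches from about 0.4 to 0.85 m from the base axis. Payload 10.4 kg.
Tool frame: the origin (TCP) lies between the finger pads; the fingertips stand 17 mm ahead of it and the grasp point (between the pads) lies 2 mm behind it; z points along the fingers, y is the direction in which the jaws open and shut (so a half turn about z gives the same grasp; the last joint's range is limited). The gripper opens to 85 mm and grips with 20 to 120 N. Pads are 22 mm wide; open, the fingers measure 114 mm over their backs; the gripper's body (76 mm by 85 mm) begins 54 mm behind the grasp point. The pads swing forward as they close: fully open they stand 13 mm farther back than shut.
Start: joints at [1.085, 0.332, -0.065, 1.46, 0.022, 1.35, -0.088], TCP at [0.279, -0.559, 0.248] pointing down, gripper open.
Joint ranges: [-2.6, 2.6], [-0.5, 2.12], [-1.47, 1.34], [0.16, 2.42], [-1.27, 4.41], [0.06, 2.06], [-2.6, 2.6]. Speed limits (rad/s): [2.22, 2.22, 2.79, 2.79, 3.14, 3.14, 3.14].

INTERFACE

Orientations are given as a unit quaternion [x, y, z, w].
In Python, from workcell import manip gives the robot as it stands.
- The arm moves only by the tool jog_arm, never from a script. Its argument "steps" is one flat list of numbers, 5 for each row, row after row: the finger opening in m, from 0 to 0.0854, then the shift along the tool's x, y, z in m, then the turn about the tool's z in rad. In form: [gripper, x, y, z, twist, gripper, x, y, z, twist, ...]. A call has exactly 10 rows; each row is the pose to reach, as a shift and turn from the pose commanded when the call began, along the tool's axes at that moment; what a row does not reach only later rows make up. A row lasts 1/10 s, in which the tool goes at most 50 mm and 8.59 degrees, less where a joint would pass 70% of its speed; a pose out of reach is approached as far as the arm can. A call with a gripper value outside its range is refused whole. The fingers move at their own pace and stop on an object; "grip_force" is the grip in N (left out, the last holds). Time passes only in rows, so rows that repeat a pose let the fingers close, or fill a call up. It gives the time, the measured TCP pose, the force and the opening at its end, in the units of the state.
- manip.get_obs(): the state, without advancing time (a new reading comes with each control period).
- manip.camera(name): name is "scene" or "top" or "wrist"; returns (picture, depth): 400x640x3 uint8, red, green, blue; 400x640 float32, m along the optical axis (not along the pixel's ray), 0 where there is no reading.
- manip.calibration(name): a dict with "mtx" (3x3 intrinsics, pixels), "world_to_cam" (4x4, takes a point from world to camera coordinates). Camera axes: x right, y down, z forward; pixel columns grow to the right and rows downward; lengths in m; the calibration is good to about 2 mm. The wrist camera is an equidistant fisheye: a pixel r from the principal point sees the ray r / f radians off the axis. A picture is of the moment at which its call begins: read the wrist's pose just before it. calibration takes no time and is no camera call; for the wrist camera it gives the pose at the moment of the call.
- manip.hand_in(): hands the job in, once; it reports no verdict.
The state is a dict: "clock": time; "joint_pos": joint angles; "joint_velocities": joint speeds; "tau": joint torques, N m; "position": TCP position; "ee_rot": TCP orientation; "ft_force": force on the tool from outside, world axes, zero at the start; "torque": the same for the moment, N m; "grip_width": opening from 0.0 (shut) to 1.0 (fully open).
Only numpy, scipy, OpenCV 4.12 (cv2) and the standard library are available. Lean on these libraries where they do the work, as an engineer would, in place of code of your own. Each camera call takes 0.05 s, during which the arm holds its last target.

## Working session

There is one attempt and no reset: what is moved stays moved. The work goes in short steps, Python scripts to look and compute and a tool call to move; the robot and the scene stay as the last step left them, time stands still between calls to the robot, and variables do not carry over. Pictures are saved under pics/ and viewed, and the job is handed in when it is done.

Besides the shell and the picture viewer there is one more tool, called after "Emit:" by a JSON object that holds its "name" and its "arguments", one argument or row to a line. jog_arm: Moves the arm, as the interface text tells. Its arguments: {"type":"object","properties":{"steps":{"type":"array"},"grip_force":{"type":"number"}},"required":["steps"]}

```bash
mkdir -p pics; python3 - <<'E'
from workcell import manip
import cv2,numpy as np
print(manip.get_obs())
for n in ["scene","top","wrist"]:
    c=manip.calibration(n);print(n,np.round(c["mtx"],2).tolist(),np.round(c["world_to_cam"],4).tolist())
    p,d=manip.camera(n);cv2.imwrite(f"pics/{n}0.png",p[:,:,::-1]);np.save(f"pics/{n}0d.npy",d)
E
```

```text
{'clock': 0.0, 'joint_pos': array([ 1.08543704,  0.33286443, -0.06471375,  1.4609299 ,  0.02158411,
        1.34995873, -0.08849382]), 'joint_velocities': array([-0.00011267, -0.00126779, -0.00115837, -0.00043043, -0.00049473,
        0.00093511, -0.00057753]), 'tau': array([-4.44231182e-04, -6.25431705e+01,  4.89427987e-02, -3.91598153e+01,
        1.63667504e-02,  9.84326442e-03, -4.66827021e-05]), 'position': array([ 0.27885481, -0.55893373,  0.24752607]), 'ee_rot': array([ 9.73346502e-01,  2.29338289e-01, -1.92477685e-04, -7.07019976e-04]), 'ft_force': array([-0.00516006,  0.01130524,  0.61488352]), 'torque': array([-0.0057574 , -0.01391453,  0.06352428]), 'grip_width': 0.9996176671129495}
scene [[411.46, 0.0, 316.62], [0.0, 411.46, 203.97], [0.0, 0.0, 1.0]] [[0.8672, 0.498, -0.0012, -0.5232], [0.3038, -0.5309, -0.7911, -0.1014], [-0.3946, 0.6857, -0.6117, 1.2661], [0.0, 0.0, 0.0, 1.0]]
top [[439.4, 0.0, 322.95], [0.0, 439.4, 204.27], [0.0, 0.0, 1.0]] [[0.0004, -0.9999, -0.0147, 0.0068], [-0.9971, 0.0008, -0.0764, 0.5829], [0.0764, 0.0147, -0.997, 1.0821], [0.0, 0.0, 0.0, 1.0]]
wrist [[309.71, 0.0, 323.86], [0.0, 309.71, 197.1], [0.0, 0.0, 1.0]] [[0.4473, -0.8944, -0.001, -0.624], [-0.8551, -0.4279, 0.2928, -0.0388], [-0.2623, -0.1301, -0.9562, 0.3792], [0.0, 0.0, 0.0, 1.0]]
```

View pics/scene0.png

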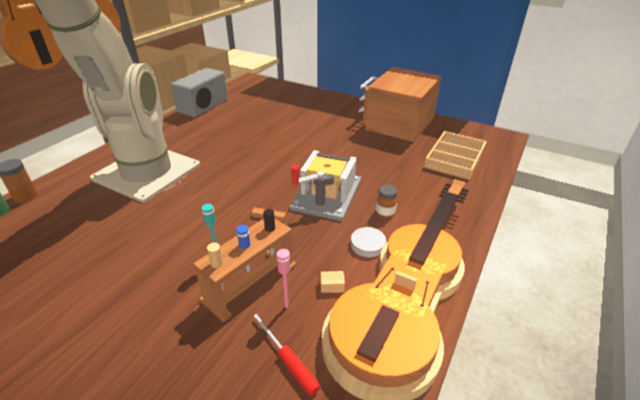

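View pics/top0.png

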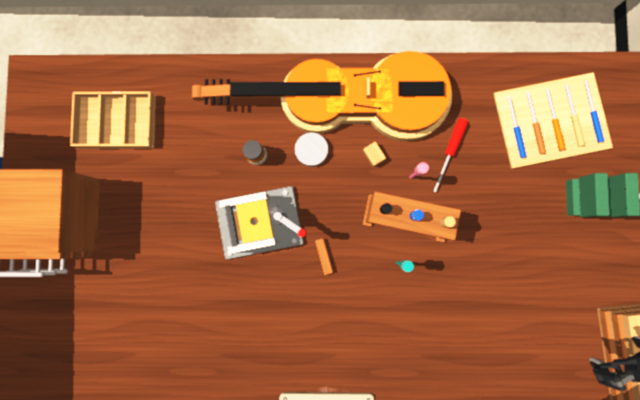

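View pics/wrist0.png

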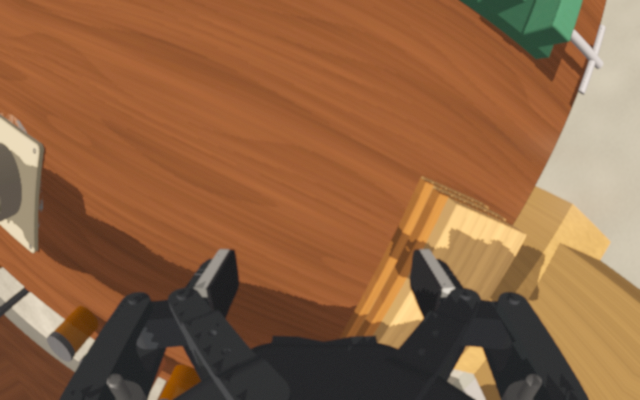

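The scene shows the blue grip at about (243,236) and the top view shows it at about (417,215), in the middle of the rack. The black grip is at (386,209) and the pale one at (449,222). The turquoise lookalike at (407,266) and the pink one at (421,168) stand outside the rack, and the blue chisels at (520,142) lie on a board. The jig is at about (258,222) in the top view, with its red knob at (302,232). I'll enlarge these areas to confirm.

```bash
cat > h.py <<'E'
from workcell import manip
import cv2,numpy as np
from scipy.spatial.transform import Rotation as R
def ray(n,uv,c=None):
    c=c or manip.calibration(n); K=c["mtx"]; T=c["world_to_cam"]
    x=(uv[0]-K[0,2])/K[0,0]; y=(uv[1]-K[1,2])/K[1,1]
    if n=="wrist":
        r=np.hypot(x,y); s=np.sin(r)/r if r>1e-9 else 1
        d=np.array([x*s,y*s,np.cos(r)])
    else: d=np.array([x,y,1.])
    Rm=T[:3,:3]; o=-Rm.T@T[:3,3]; return o,Rm.T@d
def onz(n,uv,z,c=None):
    o,d=ray(n,uv,c); return o+d*(z-o[2])/d[2]
def proj(n,P,c=None):
    c=c or manip.calibration(n); K=c["mtx"];T=c["world_to_cam"]
    p=T[:3,:3]@np.asarray(P)+T[:3,3]
    if n=="wrist":
        rr=np.hypot(p[0],p[1]); th=np.arctan2(rr,p[2]); x,y=p[:2]/max(rr,1e-9)*th
    else: x,y=p[:2]/p[2]
    return np.array([x*K[0,0]+K[0,2],y*K[1,1]+K[1,2]])
def tri(obs):  # [(o,d),...] closest point
    A=np.zeros((3,3));b=np.zeros(3)
    for o,d in obs:
        d=d/np.linalg.norm(d);M=np.eye(3)-np.outer(d,d);A+=M;b+=M@o
    p=np.linalg.solve(A,b)
    return p,[np.linalg.norm((np.eye(3)-np.outer(d,d)/(d@d))@(p-o)) for o,d in obs]
def mask(img,lo,hi):
    return cv2.inRange(cv2.cvtColor(img,cv2.COLOR_RGB2HSV),np.array(lo),np.array(hi))
def blobs(m,amin=15):
    n,l,s,c=cv2.connectedComponentsWithStats(m)
    return sorted([(int(s[i,4]),np.round(c[i],1).tolist(),s[i,:4].tolist()) for i in range(1,n) if s[i,4]>=amin],reverse=True)
def totool(v,obs=None):
    o=obs or manip.get_obs(); return R.from_quat(o["ee_rot"]).inv().apply(v)
E
python3 - <<'E'
from h import *
t=cv2.imread("pics/top0.png");s=cv2.imread("pics/scene0.png")
cv2.imwrite("pics/c1.png",cv2.resize(t[175:275,205:345],None,fx=5.5,fy=5.5,interpolation=cv2.INTER_CUBIC))
cv2.imwrite("pics/c2.png",cv2.resize(t[150:280,350:480],None,fx=4.5,fy=4.5,interpolation=cv2.INTER_CUBIC))
for n,i in (("top",t),("scene",s)):
    i=i[:,:,::-1].copy()
    for nm,lo,hi in (("red",(0,190,120),(4,255,255)),("red2",(174,190,120),(180,255,255)),("blue",(110,150,90),(125,255,255)),("yel",(22,120,150),(32,255,255))):
        print(n,nm,blobs(mask(i,lo,hi))[:7])
E
```

```text
top red [(420, [456.3, 136.5], [445, 118, 23, 39]), (45, [302.2, 232.6], [299, 228, 7, 9])]
top red2 []
top blue []
top yel [(1108, [253.8, 221.0], [236, 200, 36, 43]), (520, [382.8, 91.1], [371, 69, 22, 44]), (254, [335.0, 104.2], [326, 97, 21, 16]), (194, [335.0, 75.0], [326, 68, 21, 16]), (28, [132.0, 144.7], [123, 143, 21, 3]), (22, [140.7, 99.5], [137, 98, 10, 5]), (21, [347.0, 90.7], [346, 87, 3, 8])]
scene red [(821, [298.9, 370.6], [278, 345, 42, 51]), (106, [294.9, 173.9], [292, 165, 7, 20])]
scene red2 []
scene blue [(18, [240.9, 231.2], [237, 227, 10, 7])]
scene yel [(1985, [413.7, 319.3], [369, 284, 71, 84]), (422, [327.3, 165.6], [308, 157, 38, 18]), (259, [433.2, 266.5], [422, 258, 25, 17]), (119, [402.4, 254.2], [393, 249, 18, 14]), (41, [412.9, 269.1], [406, 266, 15, 7])]
```

View pics/c1.png

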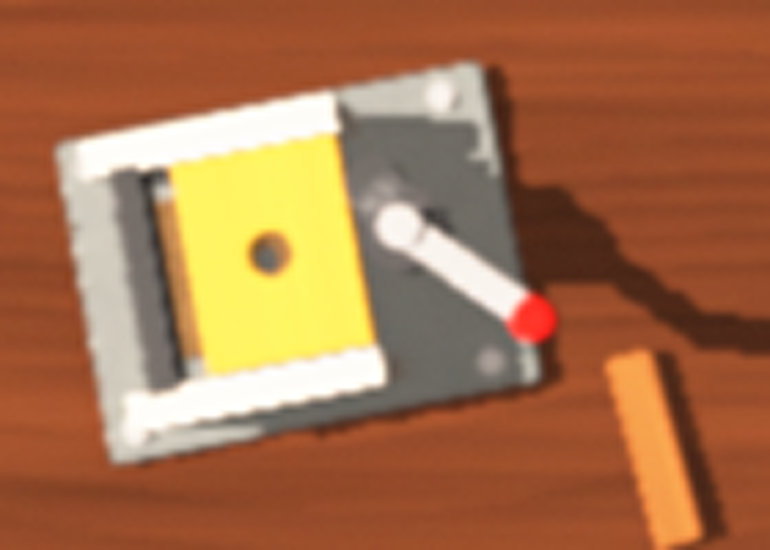

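View pics/c2.png

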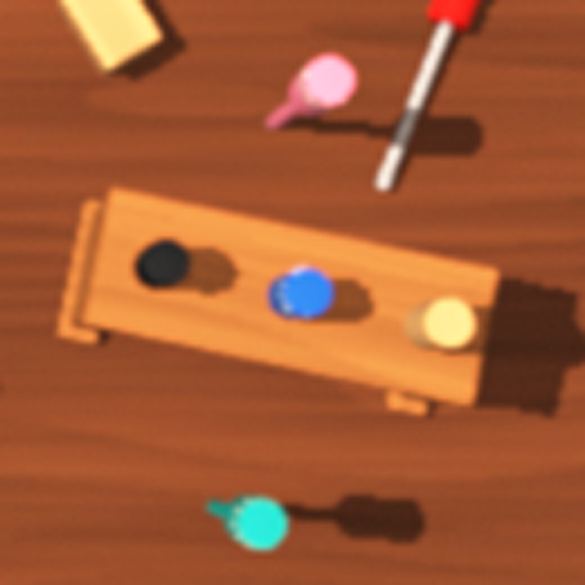

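The first crop shows the jig. The guide hole is at (270,254) in the crop, the pivot at (400,226) and the knob top at (532,318). The second crop shows the blue grip at (303,293) in the middle rack hole, black on the left and pale on the right. The blue probe with the white band is the one meant, because pink and turquoise stand outside the rack. Next I'll compute positions.

```bash
python3 - <<'E'
from h import *
C1=lambda x,y:((x+.5)/5.5-.5+205,(y+.5)/5.5-.5+175)
C2=lambda x,y:((x+.5)/4.5-.5+350,(y+.5)/4.5-.5+150)
cor=[onz("top",C1(*p),0.015) for p in ((58,148),(480,65),(543,382),(112,462))]
cor=np.array(cor);print(cor[:,:2].round(4),"sides",[np.linalg.norm(cor[i]-cor[i-1]).round(4) for i in range(4)])
ey=(cor[0]-cor[1]+cor[3]-cor[2]);ang=np.arctan2(-ey[0],ey[1]);print("jig yaw",ang,"centre",cor.mean(0))
piv=onz("top",C1(400,226),.110);knob=onz("top",C1(532,318),.150);hole=onz("top",C1(270,254),.1)
print("piv",piv,"knob",knob,"d",np.linalg.norm((piv-knob)[:2]),"hole",hole)
Rz=R.from_euler('z',ang)
for a in (ang,):
    Y=np.array([-np.sin(a),np.cos(a)]);o=piv[:2]+.07*Y;print("origin from pivot",o)
    X=np.array([np.cos(a),np.sin(a)]);
    for n,q in(("knob",knob),("hole",hole)): print(n,X@(q[:2]-o),Y@(q[:2]-o))
for n,p in (("black",(162,263)),("blue",(305,293)),("pale",(450,322))): print(n,onz("top",C2(*p),.16))
t,_=cv2.imread("pics/scene0.png"),0
print("scene reds",onz("scene",(294.9,175),.13))
cv2.imwrite("pics/c3.png",cv2.resize(t[185:305,180:310],None,fx=4.5,fy=4.5,interpolation=cv2.INTER_CUBIC))
for n,p in (("turq",(260,525)),("pink",(330,80))): print(n,onz("top",C2(*p),.16))
E
```

```text
[[0.5908 0.2807]
 [0.6291 0.0858]
 [0.4832 0.0561]
 [0.4467 0.2532]] sides [np.float64(0.1467), np.float64(0.1987), np.float64(0.1488), np.float64(0.2004)]
jig yaw 0.1886728694850042 centre [0.53744239 0.16894583 0.015     ]
piv [0.54983912 0.11089024 0.11      ] knob [0.5107433  0.05263108 0.15      ] d 0.07016132895169133 hole [0.53846696 0.16726235 0.1       ]
origin from pivot [0.53671023 0.17964802]
knob -0.049328843442916784 -0.119892657624661
hole -0.0005974474018279334 -0.012495353087888971
black [ 0.56396303 -0.13282542  0.16      ]
blue [ 0.54929623 -0.20207945  0.16      ]
pale [ 0.53517936 -0.27200426  0.16      ]
scene reds [0.51592121 0.04504697 0.13      ]
turq [ 0.43731616 -0.1786547   0.16      ]
pink [ 0.65383372 -0.21597235  0.16      ]
```

View pics/c3.png

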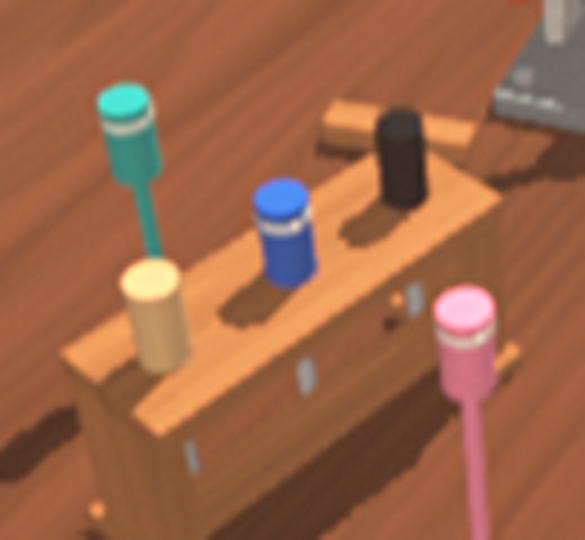

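The blue probe with the white band in the middle rack hole is confirmed. The knob is 70.2 mm from the pivot and the base measures 147 x 200 mm, so both match the given sizes. Now I'll work out the hover move above the knob.

```bash
cat >> h.py <<'E'
def plan(P,yawy=None):
    """tool shift to world P; yawy: wanted world angle (rad) of tool y axis (mod pi)"""
    o=manip.get_obs();Rm=R.from_quat(o["ee_rot"]);M=Rm.as_matrix()
    s=Rm.inv().apply(np.asarray(P)-o["position"]);tw=0
    y=np.arctan2(M[1,1],M[0,1])
    if yawy is not None: tw=-((yawy-y+np.pi/2)%np.pi-np.pi/2)
    print("shift",s.round(4),"twist",round(tw,4),"cur y angle",round(y,4),"pos",o["position"].round(4),"clock",round(o["clock"],2),"F",o["ft_force"].round(2),"grip",round(o["grip_width"],3))
E
python3 - <<'E'
from h import *
plan((.511,.053,.25),np.radians(-34))
E
```

```text
shift [ 0.4809 -0.444  -0.0018] twist -0.5146 cur y angle -1.108 pos [ 0.2789 -0.559   0.2477] clock 0.15 F [-0.53  0.76  0.94] grip 1.0
```

Emit:
{"name": "jog_arm", "arguments": {
  "steps": [0.0854,0.034,-0.032,0,-0.05,0.0854,0.068,-0.064,0,-0.1,0.0854,0.102,-0.096,0,-0.15,0.0854,0.136,-0.128,0,-0.2,0.0854,0.17,-0.16,0,-0.25,0.0854,0.204,-0.192,0,-0.3,0.0854,0.238,-0.224,0,-0.35,0.0854,0.272,-0.256,0,-0.4,0.0854,0.306,-0.288,0,-0.45,0.0854,0.34,-0.32,0,-0.5],
  "grip_force": 20
}}

```text
clock: 1.15
position: [0.4406, -0.1193, 0.2484]
ee_rot: [0.886, 0.464, 0.0, 0.0]
ft_force: [1.3, -0.7, -0.3]
grip_width: 1.003
```

```bash
python3 - <<'E'
from h import *
plan((.511,.053,.25),np.radians(-34))
E
```

```text
shift [ 0.1817 -0.0403 -0.0017] twist -0.0127 cur y angle -0.6061 pos [ 0.4406 -0.1193  0.2484] clock 1.15 F [ 1.32 -0.7  -0.3 ] grip 1.003
```

Emit:
{"name": "jog_arm", "arguments": {
  "steps": [0.0854,0.04,-0.009,0,0,0.0854,0.08,-0.018,0,0,0.0854,0.12,-0.027,0,0,0.0854,0.16,-0.036,0,0,0.0854,0.181,-0.04,0,0,0.0854,0.181,-0.04,0,0,0.0854,0.181,-0.04,0,0,0.0854,0.181,-0.04,0,0,0.0854,0.181,-0.04,0,0,0.0854,0.181,-0.04,0,0]
}}

```text
clock: 2.15
position: [0.5109, 0.0494, 0.2484]
ee_rot: [0.887, 0.462, -0.0, 0.0]
ft_force: [0.5, 0.8, 0.2]
grip_width: 1.0
```

```bash
python3 - <<'E'
from h import *
plan((.511,.053,.134),np.radians(-34))
c=manip.calibration("wrist");np.save("pics/w1c.npy",c["world_to_cam"])
p,d=manip.camera("wrist");cv2.imwrite("pics/w1.png",p[:,:,::-1]);np.save("pics/w1d.npy",d)
print(proj("wrist",(.511,.053,.15),c),proj("wrist",(.5385,.1673,.1),c))
print(blobs(mask(p,(0,190,90),(4,255,255))))
E
```

```text
shift [ 0.0031 -0.002   0.1144] twist -0.016 cur y angle -0.6094 pos [0.5109 0.0494 0.2484] clock 2.15 F [0.5  0.75 0.25] grip 1.0
[321.784001   201.00877368] [272.98449469  63.77713114]
[(526, [318.4, 193.8], [308, 179, 21, 31]), (519, [562.3, 271.7], [540, 260, 44, 26])]
```

View pics/w1.png

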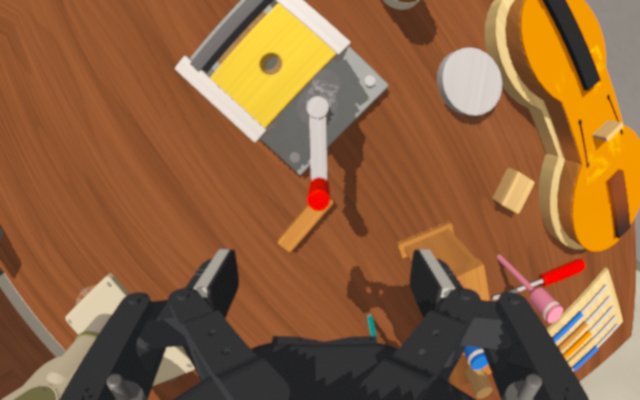

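The wrist view shows the knob top at about (318.5,200), the pivot at about (318,107), and the guide hole at about (270,63). All are within 3 px of the predictions.

```bash
python3 - <<'E'
from h import *
c=manip.calibration("wrist")
p=cv2.imread("pics/w1.png")
cv2.imwrite("pics/c4.png",cv2.resize(p[0:220,170:400],None,fx=2.7,fy=2.7,interpolation=cv2.INTER_CUBIC))
k=onz("wrist",(318.5,200),.15,c);pv=onz("wrist",(317.5,106.5),.11,c);h=onz("wrist",(270,63),.1,c)
print(k,pv,h,np.linalg.norm((k-pv)[:2]),np.degrees(np.arctan2(*(k-pv)[1::-1])))
plan((k[0],k[1],.134),np.arctan2(*(k-pv)[1::-1])+np.pi/2)
E
```

```text
[0.50944092 0.05528489 0.15      ] [0.54825196 0.11319261 0.11      ] [0.53679408 0.16972344 0.1       ] 0.06971083549134723 -123.83087326219577
shift [ 0.0038 -0.0045  0.1144] twist -0.0187 cur y angle -0.6091 pos [0.5109 0.0496 0.2484] clock 2.2 F [ 0.05 -0.61  0.24] grip 1.001
```

View pics/c4.png

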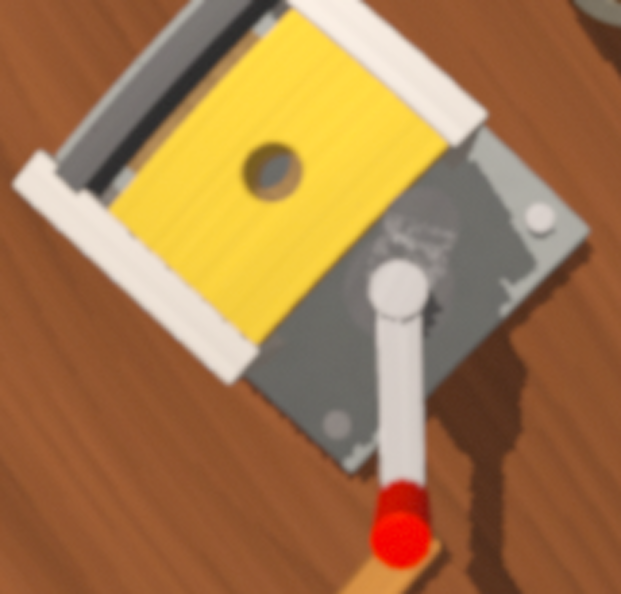

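Emit:
{"name": "jog_arm", "arguments": {
  "steps": [0.0854,0.003,-0.004,0.03,0,0.0854,0.003,-0.004,0.06,0,0.0854,0.003,-0.004,0.09,0,0.0854,0.003,-0.004,0.113,0,0.04,0.003,-0.004,0.113,0,0.04,0.003,-0.004,0.113,0,0.0,0.003,-0.004,0.113,0,0.0,0.003,-0.004,0.113,0,0.0,0.003,-0.004,0.113,0,0.0,0.003,-0.004,0.113,0],
  "grip_force": 20
}}

```text
clock: 3.2
position: [0.51, 0.055, 0.1364]
ee_rot: [0.886, 0.463, 0.001, 0.001]
ft_force: [-1.1, -1.0, 8.1]
grip_width: 0.202
```

```bash
python3 - <<'E'
from h import *
plan((.511,.053,.134),np.radians(-34))
p,d=manip.camera("wrist");cv2.imwrite("pics/w2.png",p[:,:,::-1])
p,d=manip.camera("top");cv2.imwrite("pics/t2.png",cv2.resize(p[170:290,200:350,::-1],None,fx=4,fy=4,interpolation=cv2.INTER_CUBIC))
E
```

```text
shift [-0.0011  0.0019  0.0024] twist -0.0148 cur y angle -0.6082 pos [0.51   0.055  0.1364] clock 3.2 F [-1.07 -0.95  8.07] grip 0.202
```

View pics/w2.png

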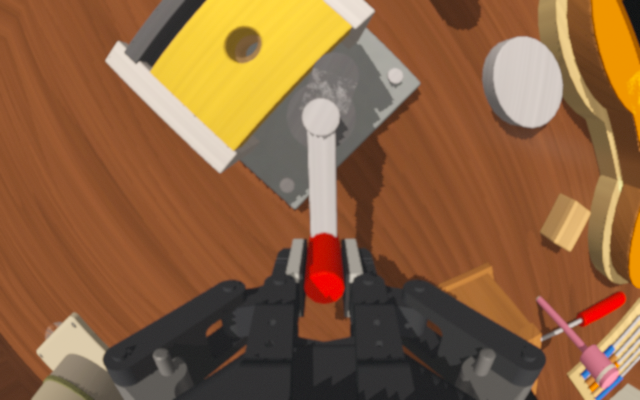

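Emit:
{"name": "jog_arm", "arguments": {
  "steps": [0.0,0.0002,0.0056,0,-0.08,0.0,0.0009,0.0112,0,-0.16,0.0,0.002,0.0166,0,-0.24,0.0,0.0036,0.022,0,-0.32,0.0,0.0055,0.0273,0,-0.4,0.0,0.0079,0.0323,0,-0.48,0.0,0.0107,0.0372,0,-0.56,0.0,0.0139,0.0418,0,-0.64,0.0,0.0174,0.0462,0,-0.72,0.0,0.0212,0.0502,0,-0.8]
}}

```text
clock: 4.3
position: [0.5633, 0.045, 0.1364]
ee_rot: [0.635, 0.773, 0.001, 0.0]
ft_force: [-2.6, 3.3, 6.3]
grip_width: 0.203
```

```bash
python3 - <<'E'
from h import *
o=manip.get_obs();plan((.511,.053,.134),None)
p,d=manip.camera("wrist");cv2.imwrite("pics/w3.png",p[:,:,::-1])
v=o["position"][:2]-[.549,.112];print(np.linalg.norm(v),np.degrees(np.arctan2(v[1],v[0]))%360)
E
```

```text
shift [ 0.0181 -0.0497  0.0023] twist 0 cur y angle 0.1961 pos [0.5633 0.045  0.1364] clock 4.3 F [-2.63  3.26  6.26] grip 0.203
0.06853514805109183 282.0209408804908
```

View pics/w3.png

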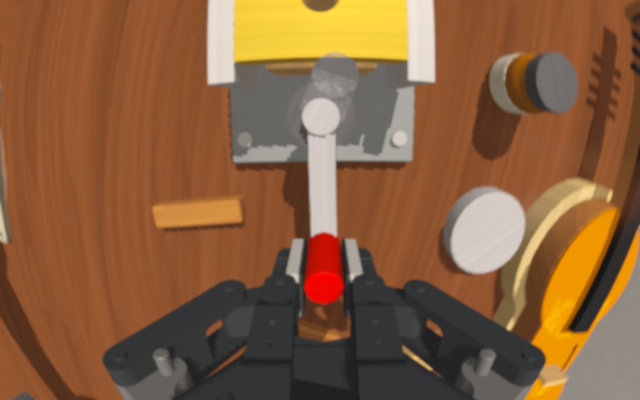

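Emit:
{"name": "jog_arm", "arguments": {
  "steps": [0.0,0.0002,0.0056,0,-0.08,0.0,0.0009,0.0112,0,-0.16,0.0,0.002,0.0166,0,-0.24,0.0,0.0031,0.0207,0,-0.3,0.0,0.0036,0.022,0,-0.32,0.0,0.004,0.0233,0,-0.34,0.0,0.0045,0.0247,0,-0.36,0.0,0.0045,0.0247,0,-0.36,0.0,0.0045,0.0247,0,-0.36,0.0,0.0045,0.0247,0,-0.36]
}}

```text
clock: 5.35
position: [0.5847, 0.0537, 0.1362]
ee_rot: [0.487, 0.873, -0.001, -0.001]
ft_force: [-11.5, 0.7, 14.2]
grip_width: 0.201
```

```bash
python3 - <<'E'
from h import *
o=manip.get_obs();plan((.511,.053,.134),None)
p,d=manip.camera("wrist");cv2.imwrite("pics/w4.png",p[:,:,::-1])
v=o["position"][:2]-[.549,.112];print(np.linalg.norm(v),np.degrees(np.arctan2(v[1],v[0]))%360,o["torque"])
p,d=manip.camera("top");cv2.imwrite("pics/t4.png",cv2.resize(p[170:290,200:350,::-1],None,fx=4,fy=4,interpolation=cv2.INTER_CUBIC))
E
```

```text
shift [ 0.0381 -0.0631  0.0024] twist 0 cur y angle 0.5525 pos [0.5847 0.0537 0.1362] clock 5.35 F [-11.54   0.7   14.19] grip 0.201
0.06838681040081573 301.491866991456 [ 0.16479883  2.60549301 -0.15314333]
```

View pics/w4.png

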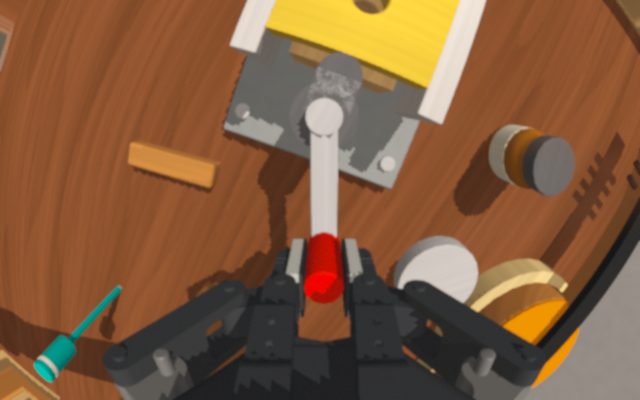

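The side force rose to 11.5 N at 301.5°, past the expected 300.8°, so the lever is on its stop. I'll release the knob and rise.

Emit:
{"name": "jog_arm", "arguments": {
  "steps": [0.06,0.004,0.0235,0,0,0.06,0,0,0,0,0.06,0,0,0,0,0.06,0,0,0,0,0.06,0,0,-0.03,0,0.06,0,0,-0.06,0,0.06,0,0,-0.09,0,0.06,0,0,-0.115,0,0.06,0,0,-0.115,0,0.06,0,0,-0.115,0]
}}

```text
clock: 6.45
position: [0.5865, 0.0534, 0.2506]
ee_rot: [0.487, 0.873, 0.0, 0.0]
ft_force: [0.8, 0.5, -0.2]
grip_width: 0.703
```

My first row in that call carried a stale shift, so it briefly commanded 24 mm toward the stop while the fingers opened. I'll check the lever.

```bash
python3 - <<'E'
from h import *
plan((.549,.112,.25),None)
c=manip.calibration("wrist")
p,d=manip.camera("wrist");cv2.imwrite("pics/w5.png",p[:,:,::-1])
p,d=manip.camera("top");cv2.imwrite("pics/t5.png",cv2.resize(p[170:290,200:350,::-1],None,fx=5,fy=5,interpolation=cv2.INTER_CUBIC))
p,d=manip.camera("scene");cv2.imwrite("pics/s5.png",cv2.resize(p[130:250,250:430,::-1],None,fx=4,fy=4,interpolation=cv2.INTER_CUBIC))
E
```

```text
shift [ 0.0695 -0.0012  0.0006] twist 0 cur y angle 0.5525 pos [0.5865 0.0534 0.2506] clock 6.45 F [ 0.85  0.51 -0.23] grip 0.703
```

View pics/w5.png

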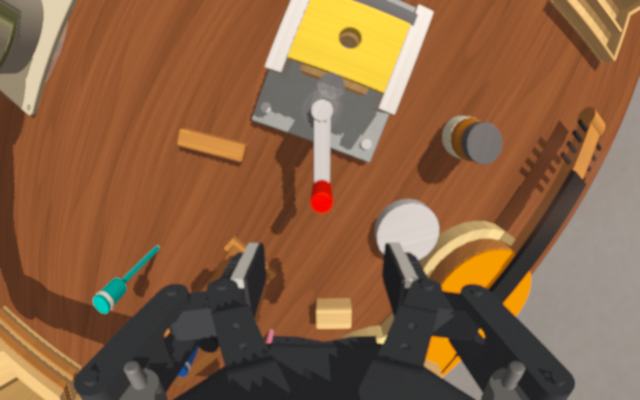

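View pics/s5.png

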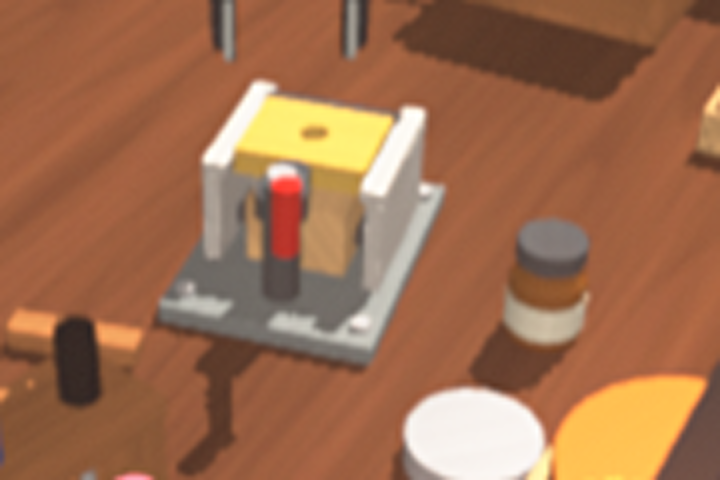

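The wrist view shows the lever with its knob at about (321,203), the pivot at (321,110), and the guide hole at (349,38). The wooden block now shows behind the guide on its -y side.

```bash
python3 - <<'E'
from h import *
c=manip.calibration("wrist")
k=onz("wrist",(321.5,202),.15,c);pv=onz("wrist",(321.5,110),.11,c);h=onz("wrist",(349.3,38.3),.1,c)
print("knob",k,"piv",pv,"hole",h,np.linalg.norm((k-pv)[:2]),"hole-piv",np.linalg.norm((h-pv)[:2]))
a=np.arctan2(k[1]-pv[1],k[0]-pv[0]);b=np.arctan2(h[1]-pv[1],h[0]-pv[0]);print("lever angle vs jig y", np.degrees(a-b)%360, "cam", (np.degrees(a-b)+90)%360*np.pi/180-np.radians(209.8), "jigyaw",np.degrees(b)-90)
t=cv2.imread("pics/t5.png")
E
```

```text
knob [0.58276481 0.05399275 0.15      ] piv [0.54655086 0.11222774 0.11      ] hole [0.53309075 0.18000078 0.1       ] 0.06857670075613188 hole-piv 0.06909674038064022
lever angle vs jig y 200.64269060524668 cam 1.4109711272326417 jigyaw 11.233094998996307
```

View pics/t5.png

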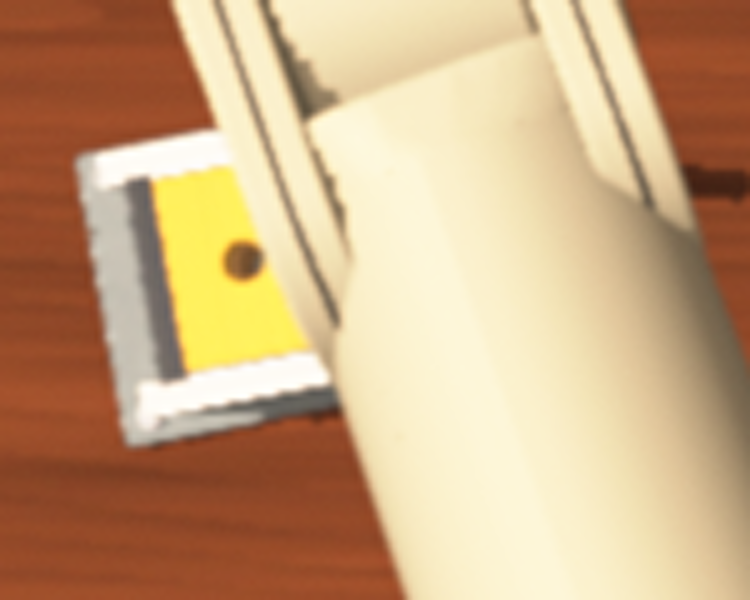

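The cam angle is about 1.41 rad and the hole is 69 mm from the pivot (70 expected), so the lever is locked. Next is the hover above the blue probe, with the jaws across the rack.

```bash
python3 - <<'E'
from h import *
print(manip.get_obs()["joint_pos"].round(3))
print("top hole",onz("top",((242+.5)/5-.5+200,(260+.5)/5-.5+170),.1))
plan((.549,-.202,.25),np.radians(-11.7))
E
```

```text
[ 0.496  0.363 -0.837  1.526  0.272  1.375  0.191]
top hole [0.53653775 0.18053858 0.1       ]
shift [-0.1977 -0.165  -0.0008] twist 0.7564 cur y angle 0.5522 pos [0.5858 0.0529 0.2492] clock 6.6 F [-0.74 -0.29 -0.18] grip 0.701
```

Emit:
{"name": "jog_arm", "arguments": {
  "steps": [0.06,-0.028,-0.023,0,0.1,0.06,-0.056,-0.046,0,0.2,0.06,-0.084,-0.07,0,0.3,0.06,-0.112,-0.094,0,0.4,0.06,-0.14,-0.117,0,0.5,0.06,-0.168,-0.14,0,0.6,0.06,-0.19,-0.158,0,0.7,0.06,-0.1977,-0.165,0,0.756,0.06,-0.1977,-0.165,0,0.756,0.06,-0.1977,-0.165,0,0.756]
}}

```text
clock: 7.6
position: [0.5493, -0.201, 0.2497]
ee_rot: [0.775, 0.632, 0.0, -0.001]
ft_force: [0.5, 1.2, 0.4]
grip_width: 0.704
```

```bash
python3 - <<'E'
from h import *
c=manip.calibration("wrist")
p,d=manip.camera("wrist");cv2.imwrite("pics/w6.png",p[:,:,::-1])
b=blobs(mask(p,(105,120,60),(125,255,255)));print(b)
print(proj("wrist",(.5493,-.2021,.16),c),proj("wrist",(.5493,-.2021,.115),c))
plan((.549,-.202,.25),np.radians(-11.7));print(manip.get_obs()["joint_pos"].round(3))
E
```

```text
[(155, [324.2, 208.8], [309, 194, 30, 30]), (141, [323.3, 186.6], [312, 182, 24, 11]), (60, [473.2, 387.8], [467, 383, 14, 11])]
[324.75916431 210.23158879] [324.62814313 193.1287896 ]
shift [-0.0015 -0.0002 -0.    ] twist 0.0035 cur y angle -0.2007 pos [ 0.5495 -0.2005  0.25  ] clock 7.65 F [ 0.9   0.02 -0.29] grip 0.704
[ 0.778  0.304 -0.619  1.542  0.178  1.353 -0.058]
```

View pics/w6.png

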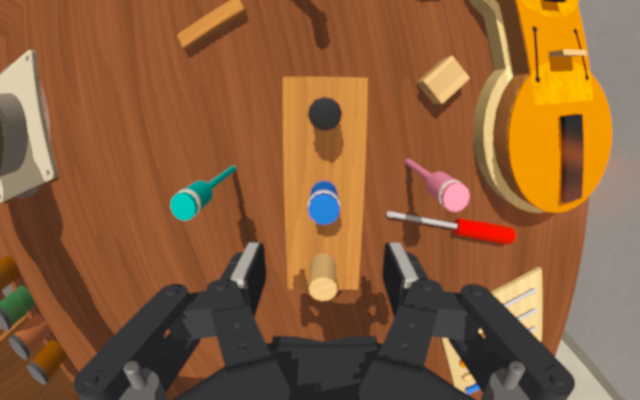

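The wrist view shows the blue grip top at (324,209), within 1.5 px of the prediction and midway between the pads. Black is at (324,113), pale at (322,280), and turquoise and pink are off to the sides. I'll descend and grip.

Emit:
{"name": "jog_arm", "arguments": {
  "steps": [0.06,-0.0012,0,0.03,0,0.06,-0.0012,0,0.06,0,0.06,-0.0012,0,0.085,0,0.06,-0.0012,0,0.1,0,0.06,-0.0012,0,0.109,0,0.06,-0.0012,0,0.109,0,0.015,-0.0012,0,0.109,0,0.015,-0.0012,0,0.109,0,0.015,-0.0012,0,0.109,0,0.015,-0.0012,0,0.109,0],
  "grip_force": 40
}}

```text
clock: 8.65
position: [0.5496, -0.2033, 0.1425]
ee_rot: [0.775, 0.631, 0.0, 0.001]
ft_force: [-1.3, 0.3, 7.1]
grip_width: 0.269
```

```bash
python3 - <<'E'
from h import *
plan((.549,-.202,.25),np.radians(-11.7))
p,d=manip.camera("wrist");cv2.imwrite("pics/w7.png",p[:,:,::-1])
E
```

```text
shift [ 0.0011 -0.0007 -0.1075] twist 0.0001 cur y angle -0.2041 pos [ 0.5496 -0.2033  0.1425] clock 8.65 F [-1.27  0.3   7.05] grip 0.269
```

View pics/w7.png

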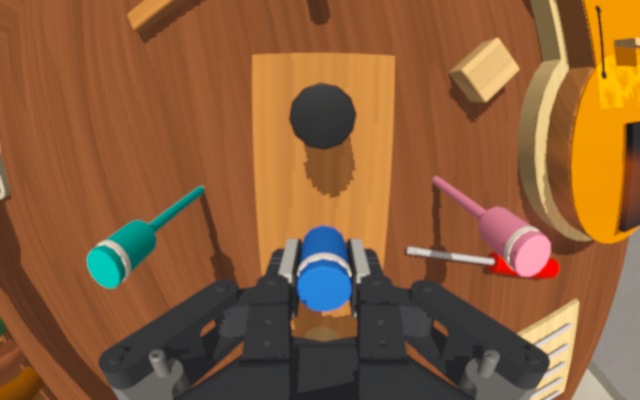

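Emit:
{"name": "jog_arm", "arguments": {
  "steps": [0.015,0,0,-0.008,0,0.015,0,0,-0.022,0,0.015,0,0,-0.042,0,0.015,0,0,-0.066,0,0.015,0,0,-0.09,0,0.015,0,0,-0.115,0,0.015,0,0,-0.14,0,0.015,0,0,-0.165,0,0.015,0,0,-0.182,0,0.015,0,0,-0.19,0],
  "grip_force": 40
}}

```text
clock: 9.7
position: [0.5495, -0.203, 0.3342]
ee_rot: [0.775, 0.632, 0.001, 0.001]
ft_force: [0.5, 0.1, -1.9]
grip_width: 0.27
```

```bash
python3 - <<'E'
from h import *
plan((.5345,.181,.32),None);print(manip.get_obs()["joint_pos"].round(3))
p,d=manip.camera("wrist");cv2.imwrite("pics/w8.png",p[:,:,::-1])
p,d=manip.camera("scene");cv2.imwrite("pics/s8.png",p[:,:,::-1])
p,d=manip.camera("top");cv2.imwrite("pics/t8.png",p[:,:,::-1])
E
```

```text
shift [ 0.373  -0.0924  0.0137] twist 0 cur y angle -0.2038 pos [ 0.5495 -0.203   0.3342] clock 9.7 F [ 0.47  0.05 -1.94] grip 0.27
[ 0.778  0.27  -0.622  1.405  0.157  1.513 -0.039]
```

View pics/s8.png

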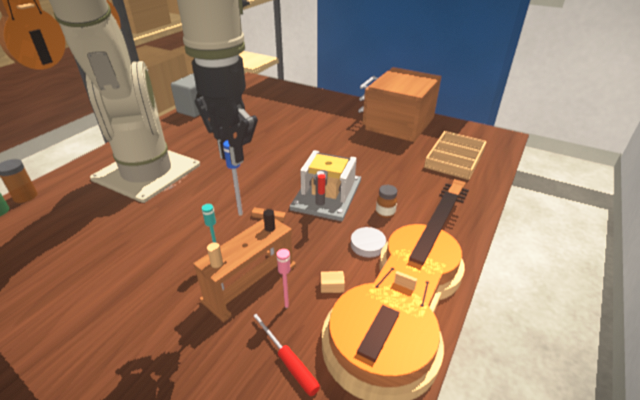

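View pics/w8.png

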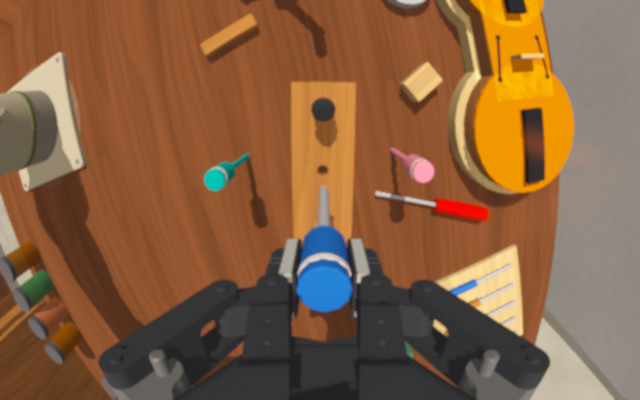

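The probe is out of the rack and held. Wrist picture: rod tip at about (323,187), grip top at (325,287). I'll check its tilt in two views.

```bash
python3 - <<'E'
from h import *
o=manip.get_obs();P=o["position"];M=R.from_quat(o["ee_rot"]).as_matrix()
for n in("scene","wrist"):
    print(n,"tip",proj(n,P+M@[0,0,.1375]),"under",proj(n,P+M@[0,0,.0275]),"top",proj(n,P+M@[0,0,-.0175]))
s=cv2.imread("pics/s8.png");cv2.imwrite("pics/c8.png",cv2.resize(s[125:225,190:290],None,fx=6,fy=6,interpolation=cv2.INTER_CUBIC))
w=cv2.imread("pics/w8.png");cv2.imwrite("pics/c8w.png",cv2.resize(w[150:320,260:390],None,fx=3.5,fy=3.5,interpolation=cv2.INTER_CUBIC))
E
```

```text
scene tip [239.46315759 214.28725408] under [232.21419887 165.80139062] top [228.8454058  143.26865908]
wrist tip [324.21755087 190.98785593] under [324.57461549 246.04296757] top [324.871133  292.7816055]
```

View pics/c8.png

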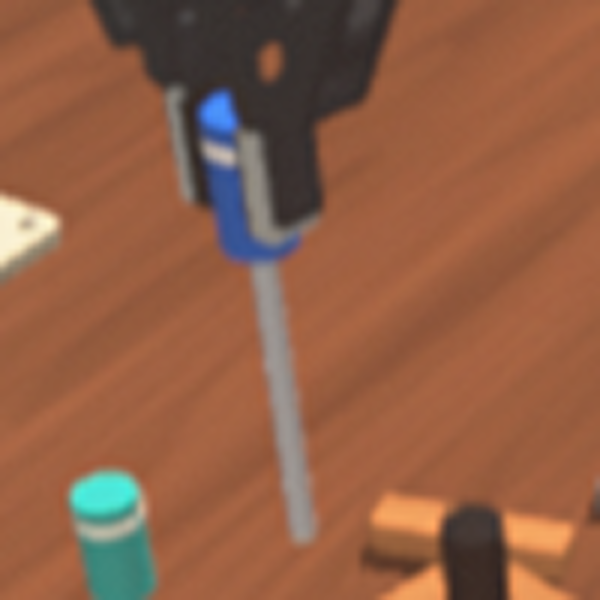

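View pics/c8w.png

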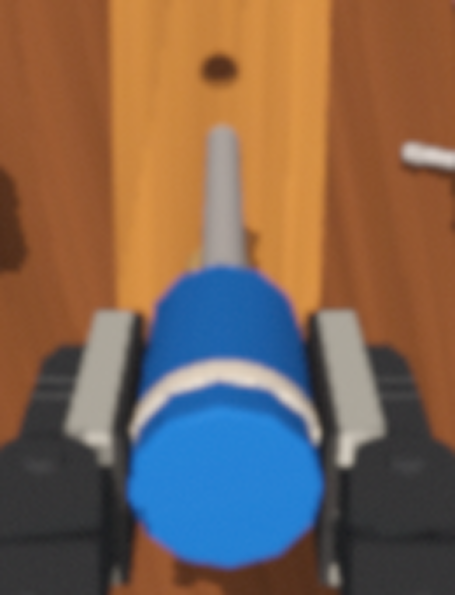

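The predicted and observed rod line agree in both views: the offset is constant to 0.4 px over 49 px, so tilt is under 0.01 rad. I'll carry it over the jig.

Emit:
{"name": "jog_arm", "arguments": {
  "steps": [0.015,0.012,-0.003,0,0,0.015,0.04,-0.01,0,0,0.015,0.08,-0.02,0,0,0.015,0.122,-0.03,0,0,0.015,0.164,-0.0405,0,0,0.015,0.206,-0.051,0,0,0.015,0.248,-0.0615,0,0,0.015,0.288,-0.0715,0,0,0.015,0.32,-0.079,0,0,0.015,0.34,-0.084,0,0],
  "grip_force": 40
}}

```text
clock: 10.85
position: [0.534, 0.1508, 0.3305]
ee_rot: [0.774, 0.633, -0.0, -0.001]
ft_force: [0.1, -0.4, -0.8]
grip_width: 0.27
```

```bash
python3 - <<'E'
from h import *
plan((.535,.181,.33),None)
E
```

```text
shift [ 0.0298 -0.005   0.0005] twist 0 cur y angle -0.1998 pos [0.534  0.1508 0.3305] clock 10.85 F [ 0.14 -0.36 -0.81] grip 0.27
```

Emit:
{"name": "jog_arm", "arguments": {
  "steps": [0.015,0.008,-0.001,0,0,0.015,0.018,-0.003,0,0,0.015,0.026,-0.005,0,0,0.015,0.03,-0.005,0.01,0,0.015,0.03,-0.005,0.025,0,0.015,0.03,-0.005,0.04,0,0.015,0.03,-0.005,0.05,0,0.015,0.03,-0.005,0.055,0,0.015,0.03,-0.005,0.055,0,0.015,0.03,-0.005,0.055,0]
}}

```text
clock: 11.85
position: [0.537, 0.1772, 0.2767]
ee_rot: [0.775, 0.631, 0.0, 0.0]
ft_force: [0.3, 1.2, -0.1]
grip_width: 0.268
```

```bash
python3 - <<'E'
from h import *
o=manip.get_obs();P=o["position"];M=R.from_quat(o["ee_rot"]).as_matrix();print(P,o["ft_force"].round(1), M[:,2])
for n in("scene","wrist"):
    c=manip.calibration(n)
    p,d=manip.camera(n);cv2.imwrite(f"pics/{n}9.png",p[:,:,::-1])
    print(n,"tip",proj(n,P+M@[0,0,.1375],c),"at z=.1",proj(n,P+M@[0,0,P[2]-.1],c),"hole est",proj(n,(.535,.181,.1),c))
    x0,y0,w,h,f=((270,140,110,80,7) if n=="scene" else (255,90,130,150,4))
    cv2.imwrite(f"pics/c9{n}.png",cv2.resize(p[y0:y0+h,x0:x0+w,::-1],None,fx=f,fy=f,interpolation=cv2.INTER_CUBIC))
E
```

```text
[0.53703346 0.17719241 0.2766617 ] [ 0.3  1.2 -0.1] [ 5.47578129e-04  8.93122500e-05 -9.99999846e-01]
scene tip [328.18305277 150.25717225] at z=.1 [327.95922233 162.85019319] hole est [327.9393612  161.99762806]
wrist tip [324.14929382 191.07179603] at z=.1 [324.07680437 180.39614302] hole est [321.23558339 177.22347123]
```

View pics/c9scene.png

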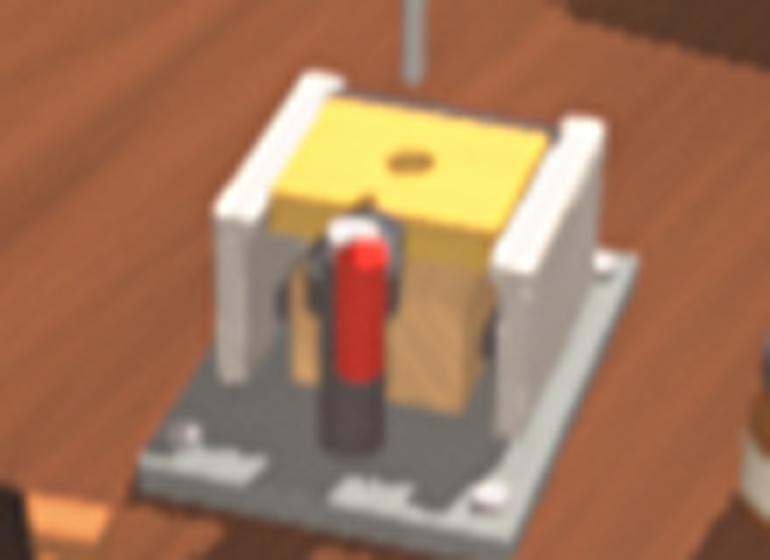

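View pics/c9wrist.png

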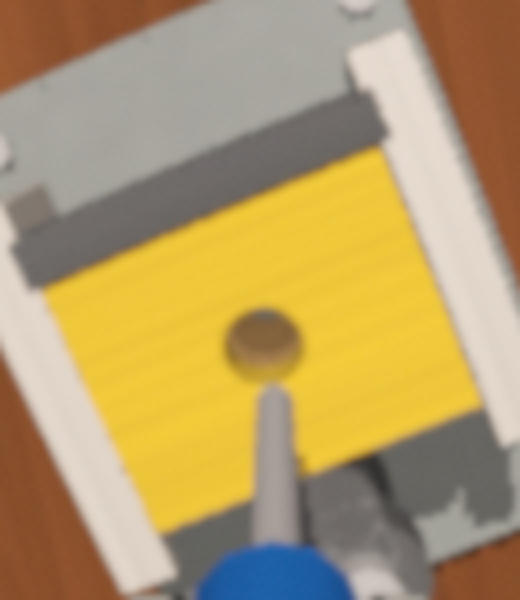

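In the wrist crop the hole centre is at about (320.5,176). The rod axis, extended down to z = 0.1, lands at about (323.1,180.4). At about 1 px/mm that means +4.4 mm along tool x and -2.6 mm along tool y. The scene view agrees to within its coarser 2 mm resolution. I'll shift and come just above the guide to compare directly.

Emit:
{"name": "jog_arm", "arguments": {
  "steps": [0.015,0.002,-0.001,0,0,0.015,0.0044,-0.0026,0,0,0.015,0.0044,-0.0026,0.005,0,0.015,0.0044,-0.0026,0.013,0,0.015,0.0044,-0.0026,0.021,0,0.015,0.0044,-0.0026,0.027,0,0.015,0.0044,-0.0026,0.029,0,0.015,0.0044,-0.0026,0.029,0,0.015,0.0044,-0.0026,0.029,0,0.015,0.0044,-0.0026,0.029,0]
}}

```text
clock: 12.95
position: [0.5353, 0.1821, 0.2476]
ee_rot: [0.775, 0.631, 0.0, 0.0]
ft_force: [-0.3, 0.9, -1.4]
grip_width: 0.267
```

```bash
python3 - <<'E'
from h import *
o=manip.get_obs();P=o["position"];M=R.from_quat(o["ee_rot"]).as_matrix();print(P,o["ft_force"].round(1), M[:,2].round(4))
for n in("scene","wrist"):
    c=manip.calibration(n)
    p,d=manip.camera(n);cv2.imwrite(f"pics/{n}10.png",p[:,:,::-1])
    print(n,"tip",proj(n,P+M@[0,0,.1375],c),"at z=.1",proj(n,P+M@[0,0,P[2]-.1],c),"hole est",proj(n,(.5354,.182,.1),c))
    x0,y0,w,h,f=((300,140,60,45,12) if n=="scene" else (275,140,90,100,6))
    cv2.imwrite(f"pics/c10{n}.png",cv2.resize(p[y0:y0+h,x0:x0+w,::-1],None,fx=f,fy=f,interpolation=cv2.INTER_CUBIC))
E
```

```text
[0.53533937 0.18208632 0.24762123] [-0.3  0.9 -1.4] [ 5.e-04  0.e+00 -1.e+00]
scene tip [328.3243481  158.65610771] at z=.1 [328.26571088 161.85259555] hole est [328.24480537 161.86682331]
wrist tip [324.25589798 191.03339996] at z=.1 [324.23479269 187.99884585] hole est [324.23958712 188.09704313]
```

View pics/c10scene.png

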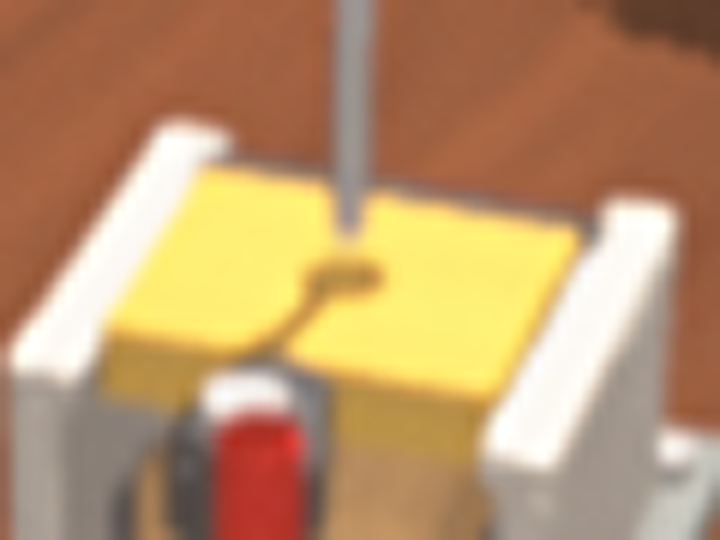

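View pics/c10wrist.png

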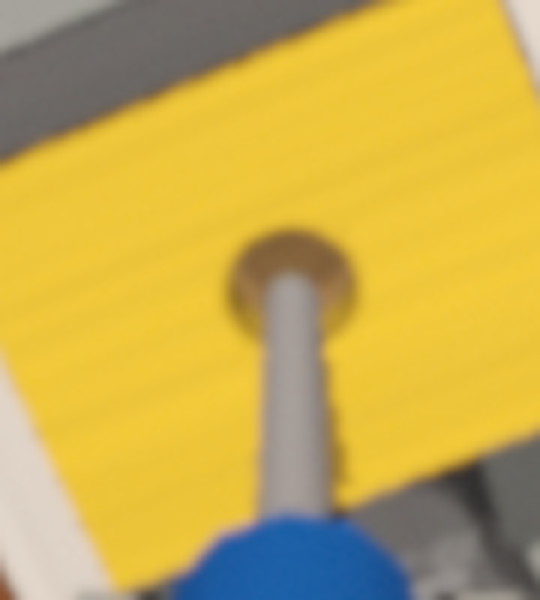

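The tip is now just above the guide. In the wrist crop the rod is centred sideways (rod 293, hole 293). Along tool x it reads about 1.9 mm too far forward, and the scene view's sideways offset (about 0.8 mm) implies 1.2 mm the same way. I'll correct by -1.5 mm in tool x and re-check before going in.

Emit:
{"name": "jog_arm", "arguments": {
  "steps": [0.015,-0.0008,0,0,0,0.015,-0.0015,0,0,0,0.015,-0.0015,0,0.001,0,0.015,-0.0015,0,0.003,0,0.015,-0.0015,0,0.004,0,0.015,-0.0015,0,0.004,0,0.015,-0.0015,0,0.004,0,0.015,-0.0015,0,0.004,0,0.015,-0.0015,0,0.004,0,0.015,-0.0015,0,0.004,0]
}}

```text
clock: 14.05
position: [0.5349, 0.1806, 0.2434]
ee_rot: [0.775, 0.631, 0.0, 0.0]
ft_force: [0.0, 0.4, -1.2]
grip_width: 0.268
```

```bash
python3 - <<'E'
from h import *
o=manip.get_obs();P=o["position"];M=R.from_quat(o["ee_rot"]).as_matrix();print(P,o["ft_force"].round(1), M[:,2].round(4))
for n in("scene","wrist"):
    c=manip.calibration(n)
    p,d=manip.camera(n);cv2.imwrite(f"pics/{n}11.png",p[:,:,::-1])
    print(n,"tip",proj(n,P+M@[0,0,.1375],c),"at z=.1",proj(n,P+M@[0,0,P[2]-.1],c))
    x0,y0,w,h,f=((300,140,60,45,12) if n=="scene" else (275,140,90,100,6))
    q=cv2.resize(p[y0:y0+h,x0:x0+w],None,fx=f,fy=f,interpolation=cv2.INTER_CUBIC)
    if n=="wrist":
        y=mask(q,(18,150,150),(32,255,255));nz=cv2.bitwise_not(y)[:, :]
        g=cv2.GaussianBlur(q[:,:,0].astype(np.float32)-q[:,:,2],(0,0),2)
        cx,cy=293,293;pts=[]
        for a in np.radians(np.arange(-215,36,5)):
            r=np.arange(40,90);xs=cx+r*np.cos(a);ys=cy+r*np.sin(a)
            v=g[ys.round().astype(int),xs.round().astype(int)];i=np.argmax(np.diff(v));pts.append((xs[i],ys[i]))
        el=cv2.fitEllipse(np.array(pts,np.float32));print("hole ellipse crop",el)
        cv2.ellipse(q,el,(0,0,255),1)
    cv2.imwrite(f"pics/c11{n}.png",q[:,:,::-1])
E
```

```text
[0.53493045 0.18059185 0.24335287] [ 0.   0.4 -1.2] [ 2.e-04 -0.e+00 -1.e+00]
scene tip [327.88462281 160.21883622] at z=.1 [327.85135681 162.06358626]
wrist tip [324.28118393 190.98135149] at z=.1 [324.26890199 189.2012641 ]
hole ellipse crop ((291.96026611328125, 274.26568603515625), (93.27645111083984, 125.629150390625), 87.7491226196289)
```

View pics/c11scene.png

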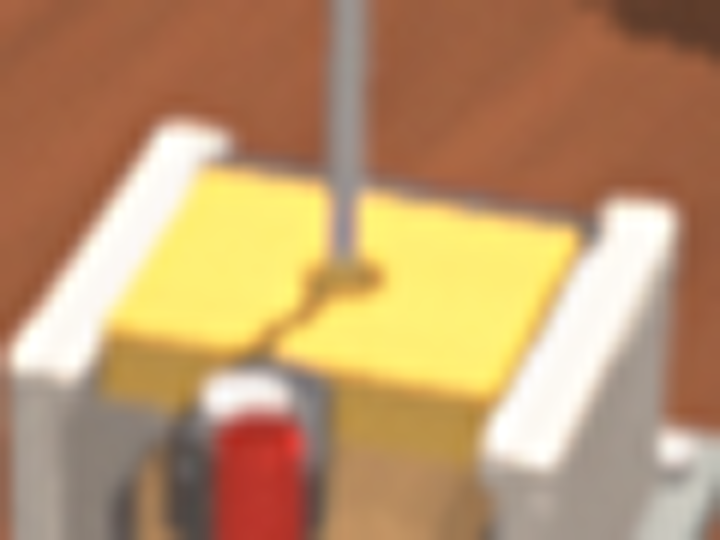

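View pics/c11wrist.png

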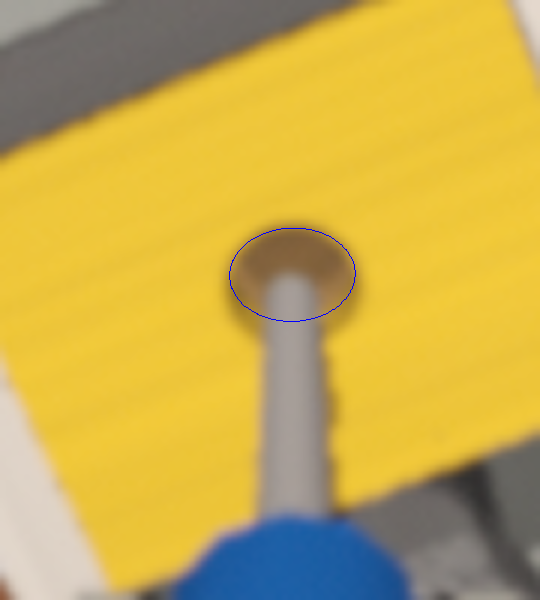

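Now the scene view has the rod and hole both at column 343. In the wrist crop the rod is at column 293 against the hole's 292, and along tool x the rod centre extended to the guide top is at row 287 against about 288 for the hole. (The drawn ellipse is wrong at its lower edge, so I used the upper edge and the width.) I'll lower straight in.

Emit:
{"name": "jog_arm", "arguments": {
  "steps": [0.015,0,0,0.002,0,0.015,0,0,0.006,0,0.015,0,0,0.01,0,0.015,0,0,0.014,0,0.015,0,0,0.018,0,0.015,0,0,0.022,0,0.015,0,0,0.026,0,0.015,0,0,0.029,0,0.015,0,0,0.03,0,0.015,0,0,0.03,0]
}}

```text
clock: 15.15
position: [0.5348, 0.1806, 0.2132]
ee_rot: [0.775, 0.631, -0.0, -0.0]
ft_force: [0.6, -0.1, -1.1]
grip_width: 0.269
```

```bash
python3 - <<'E'
from h import *
o=manip.get_obs();P=o["position"];M=R.from_quat(o["ee_rot"]).as_matrix();print(P,o["ft_force"].round(1), M[:,2].round(4),o["torque"].round(2))
for n in("scene","wrist"):
    p,d=manip.camera(n)
    x0,y0,w,h,f=((300,130,60,45,10) if n=="scene" else (275,130,90,100,6))
    cv2.imwrite(f"pics/c12{n}.png",cv2.resize(p[y0:y0+h,x0:x0+w,::-1],None,fx=f,fy=f,interpolation=cv2.INTER_CUBIC))
E
```

```text
[0.53483368 0.18058116 0.21316708] [ 0.6 -0.1 -1.1] [-2.e-04 -1.e-04 -1.e+00] [-0.    0.03  0.07]
```

View pics/c12scene.png

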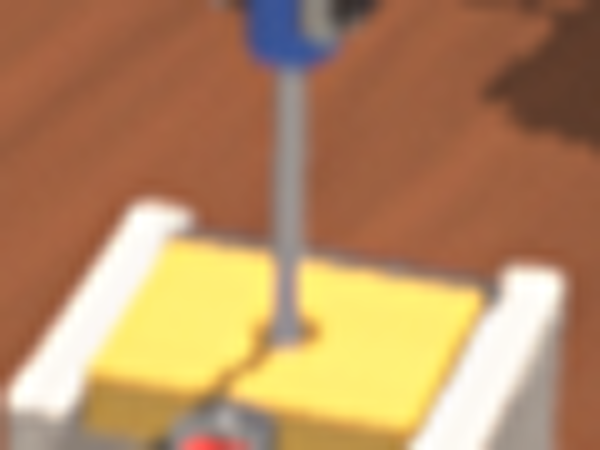

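View pics/c12wrist.png

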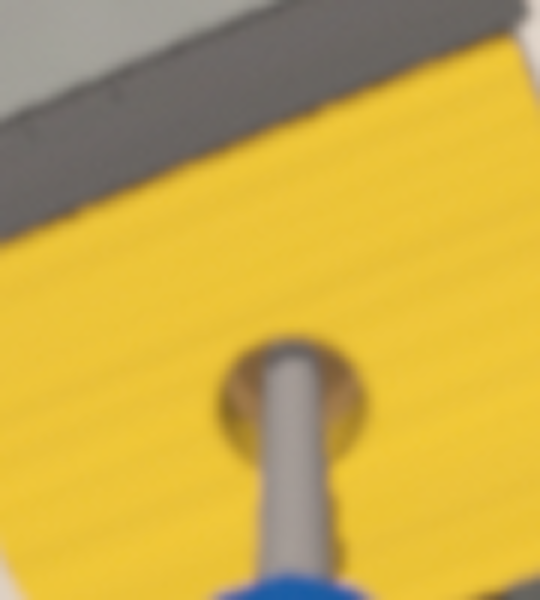

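Both views show the rod centred: wrist hole 220–367 with the rod at 293, scene hole 257–315 with the rod at 287. No contact force shows. I'll lower the rest.

Emit:
{"name": "jog_arm", "arguments": {
  "steps": [0.015,0,0,0.002,0,0.015,0,0,0.006,0,0.015,0,0,0.01,0,0.015,0,0,0.014,0,0.015,0,0,0.018,0,0.015,0,0,0.022,0,0.015,0,0,0.026,0,0.015,0,0,0.029,0,0.015,0,0,0.031,0,0.015,0,0,0.031,0]
}}

```text
clock: 16.25
position: [0.5348, 0.1805, 0.182]
ee_rot: [0.775, 0.631, -0.0, -0.0]
ft_force: [-0.2, -0.1, -0.5]
grip_width: 0.271
```

```bash
python3 - <<'E'
from h import *
o=manip.get_obs();P=o["position"];M=R.from_quat(o["ee_rot"]).as_matrix();print(P,o["ft_force"].round(1), M[:,2].round(4),o["torque"].round(2),o["grip_width"])
for n in("scene","wrist"):
    c=manip.calibration(n);p,d=manip.camera(n)
    x0,y0,w,h,f=((300,130,60,45,10) if n=="scene" else (275,150,90,100,6))
    print(n,"under",proj(n,P+M@[0,0,.0275],c))
    cv2.imwrite(f"pics/c13{n}.png",cv2.resize(p[y0:y0+h,x0:x0+w,::-1],None,fx=f,fy=f,interpolation=cv2.INTER_CUBIC))
    cv2.imwrite(f"pics/f13{n}.png",p[:,:,::-1])
E
```

```text
[0.53479448 0.18054029 0.18202551] [-0.2 -0.1 -0.5] [-3.e-04 -1.e-04 -1.e+00] [-0.03  0.04  0.01] 0.27086840990331623
scene under [328.1076426  144.39958889]
wrist under [324.4580144  245.96865013]
```

View pics/c13scene.png

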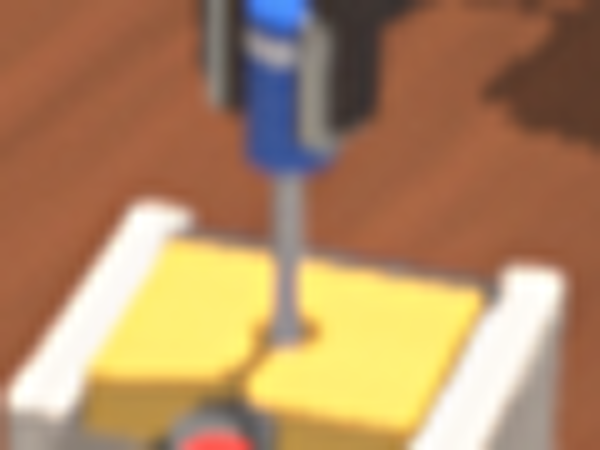

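View pics/c13wrist.png

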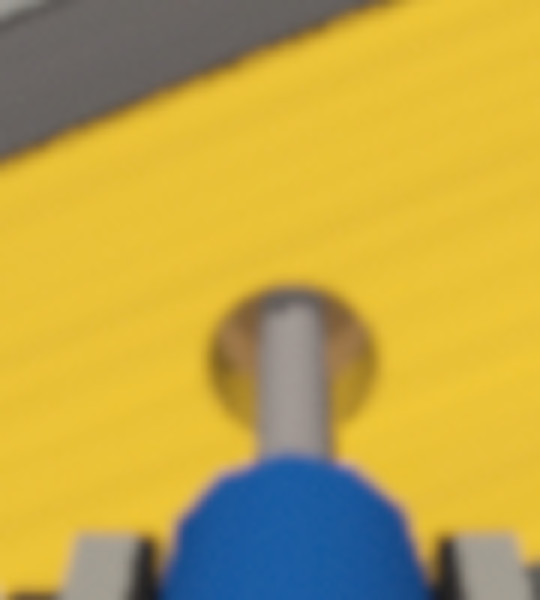

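View pics/f13wrist.png

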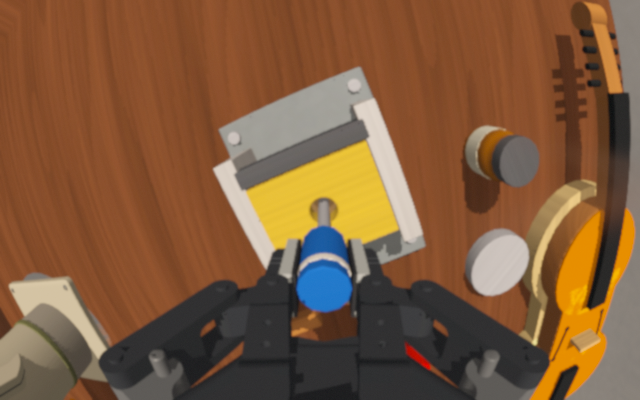

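Centred in both views: wrist hole 208–378 with the rod at about 294, scene hole centre 286.5 with the rod at 287. Tip z is about 0.0445 m. I'll hold for one second, then hand in.

Emit:
{"name": "jog_arm", "arguments": {
  "steps": [0.015,0,0,0,0,0.015,0,0,0,0,0.015,0,0,0,0,0.015,0,0,0,0,0.015,0,0,0,0,0.015,0,0,0,0,0.015,0,0,0,0,0.015,0,0,0,0,0.015,0,0,0,0,0.015,0,0,0,0]
}}

```text
clock: 17.35
position: [0.5349, 0.1806, 0.1823]
ee_rot: [0.775, 0.631, -0.0, 0.0]
ft_force: [0.0, -0.5, -1.3]
grip_width: 0.267
```

```bash
python3 - <<'E'
from h import *
o=manip.get_obs();print(o["position"],o["joint_velocities"].round(4),o["ft_force"].round(2))
print(manip.hand_in())
E
```

```text
[0.53488874 0.18056963 0.18228659] [-0.0016  0.0011 -0.0006 -0.0011 -0.0017 -0.001  -0.0018] [ 0.03 -0.46 -1.26]
the job is handed in; nothing more can be done
None
```

I swung the lever to its stop, drew the blue probe out of the middle rack hole, and lowered it through the guide into the bore. I handed in at about 17 s of the 67 s allowed, still holding the probe. No verdict was reported.

**Last checks:**
- **Lever:** it measured about 1.41 rad after release, with the guide hole 69 mm from the pivot (70 mm expected).
- **Probe depth:** the tip is at about z = 0.045 m, roughly 20 mm down. This comes from the arm's height and the height at which I gripped the probe; the tip itself is hidden in the bore.
- **Centring and tilt:** wrist and scene views put the rod within about 1 mm of the guide hole's centre. Tilt was under about 0.01 rad when I checked it after lifting the probe.
- **Contact:** the arm was still, and the forces gave no sign of the probe touching the jig.

**What went wrong or disagreed:**
- **Stale shift:** when I released the knob, one row carried an old shift and pushed toward the stop for 0.1 s. I checked afterwards and the lever was still locked.
- **Hole position:** the top and wrist cameras differed by 2 to 3 mm, so I centred by comparing the rod with the hole in the same picture.
- **Ellipse fit:** my automatic fit of the hole outline failed at its lower edge, so I read the edges by eye instead.

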